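Tip a bar blank out of its tube and lay it on the marking rest

ROBOT

A 6-joint arm with a two-finger parallel gripper is mounted at the origin on the work surface. World frame = base frame: x ahead of the robot, y to its left, z up, the work surface at z = 0. Lengths are in m, angles in rad, forces in N, time in s.
With the tool pointing down it reaches from about 0.3 to 1 m from the base axis. Payload 5.1 kg.
Tool frame: the origin (TCP) lies at the very end of the fingers, on their centre line; the grasp point (between the pads) lies 19 mm behind it; x points along the fingers, y is the direction in which the jaws open and shut, and the axes are right-handed (so a half turn about x gives the same grasp; the last joint's range is limited). The gripper opens to 95 mm and grips with 3 to 60 N. Pads are 20 mm wide; open, the fingers measure 119 mm over their backs; the gripper's body (75 mm by 180 mm) begins 59 mm behind the grasp point.
Start: joints at [-1.429, 0.124, 1.65, -0, 1.367, -0.083], TCP at [0.145, -0.634, 0.215] pointing down, gripper open.
Joint ranges: [-2.61, 2.61], [-1.02, 2.33], [0.03, 2.71], [-1.35, 4.49], [0.32, 2.68], [-2.91, 2.91]. Speed limits (rad/s): [2.57, 2.57, 3.14, 3.14, 3.14, 3.14].

INTERFACE

Orientations are given as a unit quaternion [x, y, z, w].
In Python, from rig import read_state, snapshot, hand_in gives the robot as it stands.
- The arm moves only by the tool arm_command, never from a script. Its argument "series" is a list of rows, each a list of 2 entries, a list of its own where there are three numbers: the shift along the world's x, y, z in cm, then the turn about the world's z in degrees. A call has 1 to 8 rows; each row is the pose to reach, as a shift and turn from the pose commanded when the call began; what a row does not reach only later rows make up. A row lasts 1/10 s, in which the tool goes at most 50 mm and 8.59 degrees, less where a joint would pass 70% of its speed; a pose out of reach is approached as far as the arm can. A call with a gripper value outside its range is refused whole. "grip" is the gripper command: -1 is shut, 1 is fully open, values between are in proportion, set as the call begins (left out, the last holds). The fingers move at their own pace and stop on an object; "squeeze" is the grip in N (left out, the last holds). Time passes only in rows, so rows that repeat a pose let the fingers close. It gives the time, the measured TCP pose, the force and the opening at its end, in the units of the state.
- read_state(): the state, without advancing time (a new reading comes with each control period).
- snapshot(name): name is "scene" or "top"; returns a dict with "img" (420x560x3 uint8, red, green, blue), "fx", "fy", "cx", "cy" (pixels), "D" ([k1, k2, p1, p2, k3] as OpenCV has them; the pictures are not rectified), "R" (3x3) and "t" (3): a world point X has camera coordinates R X + t. Camera axes: x right, y down, z forward; pixel columns grow to the right and rows downward; lengths in m; the calibration is good to about 2 mm. A picture is of the moment at which its call begins. There is no depth.
- hand_in(): hands the job in, once; it reports no verdict.
The state is a dict: "time_s": time; "q": joint angles; "joint_vel": joint speeds; "joint_efforts": joint torques, N m; "ee_pos": TCP position; "eef_rot": TCP orientation; "wrist_force": force on the tool from outside, world axes, zero at the start; "torque": the same for the moment, N m; "finger_gap": finger opening in m.
Only numpy, scipy, OpenCV 4.12 (cv2) and the standard library are available. Lean on these libraries where they do the work, as an engineer would, in place of code of your own. Each camera call takes 0.05 s, during which the arm holds its last target.

TASK

Tip the longer of the two swivelling tubes mouth-down so that the metal bar inside slides out against the lip, then take the bar by its exposed end and draw it out of the tube. Set it down, without dropping it, across the two steel parallels of the marking rest, square to them and with its middle over the middle of the rest, and let go. Leave the shorter tube as it is.

Things in the scene. Friction and masses are not known exactly. Their poses are not given: they have to be found in the camera images.
- long_stand: Fixed aluminium stand of the longer tube; origin under its base plate (110 x 80 x 10 mm), x towards the mouth side. Two upright cheeks (60 mm over all in y) hold the tube's level pivot, along y, 140 mm above the origin. The tube starts 17 deg mouth-up, swivels to a stop 23 deg mouth-down, stays where left. It takes about 3 N pressed down on the tube's top near the mouth.
- long_mouth (a point): Mouth centre of the longer tube: black square plastic tube, 34 mm outside, 26 mm bore, 135 mm long, back closed, pivot on its axis 70 mm behind the mouth. x along the tube, out of the mouth; z its upper side. Bore slick: tipped fully, the bar slides by itself. A 10 mm wide tongue in line with the bore floor ends 60 mm past the mouth in a lip, 7 mm above the bore floor, that stops the bar.
- long_bar: Square aluminium bar 16 x 16 x 120 mm, 58 to 116 g, in the longer tube; origin at its centre, x along it towards the mouth, z its upper side. Starts on the bore floor against the back, front end 10 mm inside the mouth. Tipped, 60 mm sticks out; lift that end 8 to 15 mm, square to the tube, to clear the lip (10 mm play in the bore; the tube may follow), then draw it out along the tube.
- rest: Marking rest, fixed: aluminium plate 160 x 130 x 12 mm with two steel parallels, upright strips 8 mm thick, 90 mm long (along y), at x = -18 and +18 mm, tops 32 mm above the table. Origin under the plate's centre at table height, z up. The bar is to lie along x, either way round, across both, centred; its centre is then 40 mm above the table.
- short_mouth (a point): Mouth centre of the shorter tube, to be left alone: same kind of tube, stand, tongue and lip, but 85 mm long, pivot 45 mm behind the mouth and 140 mm above the table; x out of the mouth, z its upper side. It holds a shorter bar and swivels as easily. The two stands may change places.
There are look-alikes about, which are no part of the job. What is meant by the rest is not green, and is the larger of those in its own colour.

How it is judged:
By the outcome, as a careful person would: the job done as asked, in the order asked, and still so for the second after the job is handed in, with the robot touching nothing.
It also fails if it takes over 45 s, if anything falls off the work surface, if the arm or the gripper's body presses on something with over 40 N, if the wrist force passes 120 N, or if a joint passes its speed limit or range.

## Working session

There is one attempt and no reset: what is moved stays moved. The work goes in short steps, Python scripts to look and compute and a tool call to move; the robot and the scene stay as the last step left them, time stands still between calls to the robot, and variables do not carry over. Pictures are saved under pics/ and viewed, and the job is handed in when it is done.

Besides the shell and the picture viewer there is one more tool, called as name([rows], argument=value, ...), one row to a line, values as JSON. arm_command: Moves the arm, as the interface text tells. Its arguments: {"type":"object","properties":{"series":{"type":"array"},"grip":{"type":"number"},"squeeze":{"type":"number"}},"required":["series"]}

```bash
mkdir -p pics; ls; python3 - <<'E'
from rig import *
import cv2,pickle
s=read_state();print({k:(s[k]) for k in s})
d={}
for n in("scene","top"):
    c=snapshot(n);d[n]=c;cv2.imwrite(f"pics/{n}0.png",c["img"][:,:,::-1]);print(n,c["fx"],c["cx"],c["cy"],c["D"],c["R"],c["t"])
pickle.dump(d,open("s0.pkl","wb"))
E
```

```text
pics
{'time_s': 0.0, 'q': array([-1.42862075e+00,  1.24470456e-01,  1.65162782e+00, -3.48551471e-06,
        1.36749147e+00, -8.26323307e-02]), 'joint_vel': array([ 4.62892458e-05,  1.22781988e-03, -5.87355060e-04,  1.60897992e-03,
        1.06342447e-03, -6.30269891e-04]), 'joint_efforts': array([-8.53537713e-04, -4.17600882e+01, -3.59934747e+01,  7.73869688e-02,
        4.93344117e-02, -1.89165735e-04]), 'ee_pos': array([ 0.14475922, -0.63303781,  0.21343677]), 'eef_rot': array([-0.70262186, -0.08002027,  0.70266631, -0.07860881]), 'wrist_force': array([ 0.00297544, -0.6526728 ,  0.46063524]), 'torque': array([ 0.04124217, -0.038415  , -0.02228403]), 'finger_gap': 0.09480594872881705}
scene 481.8865747088345 284.7001362219927 211.6796545048274 [-0.00326243  0.          0.          0.          0.        ] [[-0.63832823  0.76964203  0.01371904]
 [ 0.38923448  0.33809805 -0.85684668]
 [-0.6641036  -0.5416095  -0.51538875]] [ 0.5136246  -0.03714295  1.54307472]
top 509.4019436441326 280.9721440651269 205.97915047168127 [-0.06301336  0.          0.          0.          0.        ] [[-0.01844448 -0.99981259  0.00588074]
 [-0.993742    0.01768377 -0.11029108]
 [ 0.11016642 -0.0078782  -0.99388193]] [-0.16887432  0.54203372  1.59557819]
```

View pics/scene0.png

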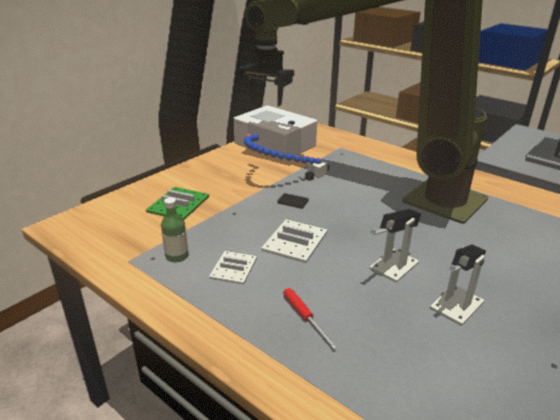

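View pics/top0.png

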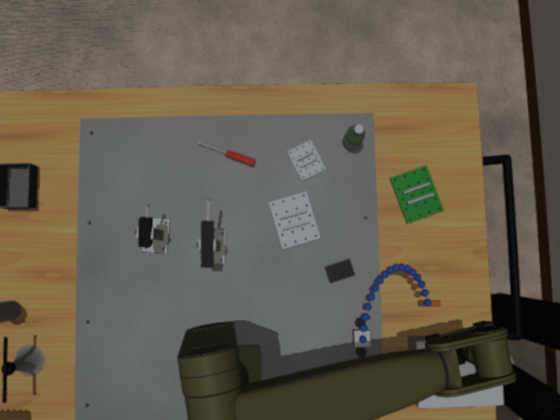

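The scene view shows the two tubes at about (400,220) and (468,258), and two white rests. The top view shows the longer tube at (208,243) with its tongue towards (208,203), the shorter tube at (146,233), the larger white rest at (294,220), and the small one at (306,160). I'll zoom in next.

```bash
python3 - <<'E'
import pickle,cv2,numpy as np
d=pickle.load(open("s0.pkl","rb"))
t=d["top"]["img"][180:290,120:340,::-1]; cv2.imwrite("pics/t0z.png",cv2.resize(t,None,fx=3.6,fy=3.6,interpolation=cv2.INTER_CUBIC))
t=d["scene"]["img"][195:335,350:500,::-1]; cv2.imwrite("pics/s0z.png",cv2.resize(t,None,fx=4,fy=4,interpolation=cv2.INTER_CUBIC))
E
```

```text
(no output)
```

View pics/t0z.png

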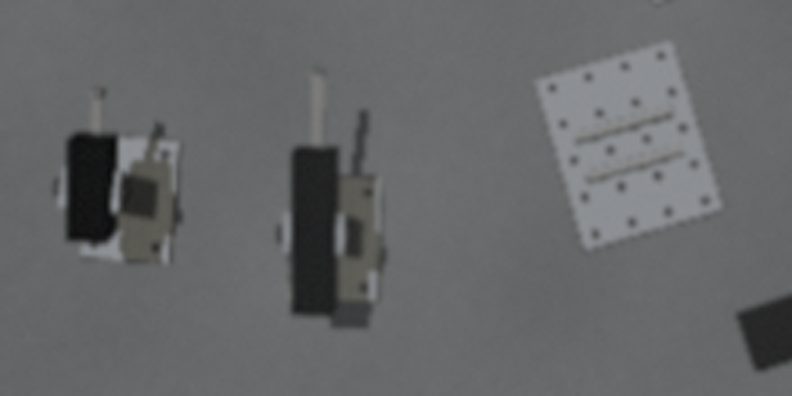

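View pics/s0z.png

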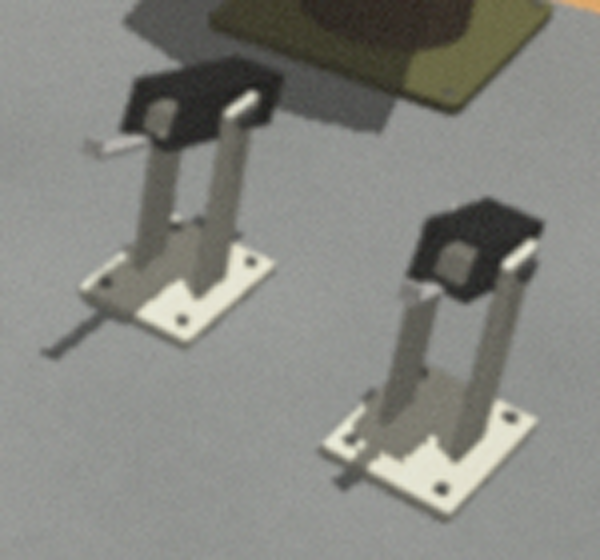

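```bash
cat > h.py <<'E'
import numpy as np,cv2
def K(c): return np.array([[c["fx"],0,c["cx"]],[0,c["fy"],c["cy"]],[0,0,1]])
def ray(c,uv):
    p=cv2.undistortPoints(np.array(uv,float).reshape(-1,1,2),K(c),np.array(c["D"])).reshape(-1,2)
    R=np.array(c["R"]);C=-R.T@c["t"]
    return C,np.c_[p,np.ones(len(p))]@R
def onz(c,uv,z):
    C,d=ray(c,uv); z=np.broadcast_to(z,len(d)); return C+d*((z-C[2])/d[:,2])[:,None]
def proj(c,X):
    return cv2.projectPoints(np.array(X,float).reshape(-1,1,3),cv2.Rodrigues(np.array(c["R"]))[0],np.array(c["t"]),K(c),np.array(c["D"]))[0].reshape(-1,2)
def tri(c1,u1,c2,u2):
    A=[];b=[]
    for c,u in((c1,u1),(c2,u2)):
        C,d=ray(c,[u]);d=d[0]/np.linalg.norm(d[0]);P=np.eye(3)-np.outer(d,d);A.append(P);b.append(P@C)
    return np.linalg.lstsq(np.vstack(A),np.hstack(b),rcond=None)[0]
E
python3 - <<'E'
from h import *
import pickle
d=pickle.load(open("s0.pkl","rb"));c=d["top"];im=c["img"]
for n in d: print(n,"C",-np.array(d[n]["R"]).T@d[n]["t"])
g=cv2.cvtColor(im,cv2.COLOR_RGB2GRAY)
# rest
m=(g>125).astype(np.uint8); hsv=cv2.cvtColor(im,cv2.COLOR_RGB2HSV)
m[:185]=0;m[255:]=0;m[:,:262]=0;m[:,330:]=0
m=cv2.morphologyEx(m,cv2.MORPH_CLOSE,np.ones((5,5)))
cs=max(cv2.findContours(m,0,2)[0],key=cv2.contourArea)
r=cv2.minAreaRect(cs);bx=cv2.boxPoints(r);P=onz(c,bx+0,.012)
print(r,"\n",P.round(4),"ctr",P.mean(0));print([np.linalg.norm(P[i]-P[i-1]).round(4) for i in range(4)])
for i in range(4):
    e=P[i]-P[i-1];print(np.degrees(np.arctan2(e[1],e[0])))
# tube
print(g[195:285:3,196:232:2])
E
```

```text
scene C [1.36707987 0.45299481 0.7564111 ]
top C [ 0.35974774 -0.16585759  1.64659092]
((294.08721923828125, 219.62387084960938), (48.56179428100586, 39.27088165283203), 73.3007583618164) 
 [[ 0.5546 -0.1381  0.012 ]
 [ 0.5892 -0.2606  0.012 ]
 [ 0.4378 -0.3018  0.012 ]
 [ 0.4039 -0.1804  0.012 ]] ctr [ 0.49636272 -0.22022426  0.012     ]
[np.float64(0.1565), np.float64(0.1273), np.float64(0.157), np.float64(0.126)]
15.672917974482662
-74.19346316334607
-164.76918846081952
105.59008675727138
[[104 103 102 104 103 104 105 105 106 105 105 107 106 106 107 107 109 107]
 [103 102 103 103 103 101  97 101 104 106 105 106 107 106 105 106 108 108]
 [102 103 103 104 103 114 116 102 105 104 104 105 105 106 107 107 107 106]
 [103 103 102 102 102 111 122 110 101 105 107 106 105 105 106 106 106 108]
 [101 102 103 104 103 113 123 109 105 105 106 107 106 107 105 108 107 108]
 [102 103 103 104 103 112 120 105 105 106 106 104  89  97 107 107 108 107]
 [102 103 102 103 104 112 120 102 107 105 106 103  66  87 107 108 109 107]
 [102 104 103 105 104 112 121 102 105 105 106  91  61  89 108 109 110 110]
 [1
[... 947 characters left out ...]
 95 110 107  91 106 108]
 [108 110  88  36  32  32  32  34  37  80  92  93  82 114 118 102 107 107]
 [109 110 101  36  33  31  34  34  37  80  94  94  85 115 116 102 106 105]
 [108 109  90  33  34  33  34  34  35  57  65  65  66  74  98 107 109 107]
 [108 108  97  75  66  62  64  60  50  60  61  62  62  78 106 106 106 106]
 [106 109 108 108 106 108 107 106  74  68  69  69  67  88 108 107 106 107]
 [107 106 105 106 106 107 106 108 105 107 107 107 107 106 105 105 107 105]
 [107 106 106 106 107 106 106 104 106 108 107 106 105 105 105 105 105 104]
 [106 106 106 106 104 106 106 105 106 107 105 107 106 106 106 106 106 105]
 [105 107 106 106 106 105 105 106 106 105 106 104 105 103 105 106 105 105]]
```

```bash
python3 - <<'E'
from h import *
import pickle
d=pickle.load(open("s0.pkl","rb"));c=d["top"];g=cv2.cvtColor(c["img"],cv2.COLOR_RGB2GRAY).astype(float)
def cross(a,th):
    for i in range(len(a)-1):
        if (a[i]-th)*(a[i+1]-th)<=0 and a[i]!=a[i+1]: return i+(a[i]-th)/(a[i]-a[i+1])
L=[(196+cross(g[r,196:206],70),r) for r in list(range(223,237))+list(range(254,264))]
Rr=[(208+cross(g[r,208:220],60),r) for r in list(range(223,239))+list(range(250,262))]
top=[220-(0) ,]
cols=range(203,212)
T=[(k,216+cross(g[216:226,k],70)) for k in cols]
B=[(k,258+cross(g[258:275,k],52)) for k in range(203,211)]
print("T",np.mean(T,0),"B",np.mean(B,0))
Lf=np.polyfit([l[1] for l in L],[l[0] for l in L],1);Rf=np.polyfit([l[1] for l in Rr],[l[0] for l in Rr],1);print("L",Lf,"R",Rf)
tm=np.mean(T,0)[1];bm=np.mean(B,0)[1]
a=np.radians(17)
mt=.14+.07*np.sin(a)+.017*np.cos(a); bt=.14-.065*np.sin(a)+.017*np.cos(a)
for f in(Lf,Rf):
  pm=onz(c,[(np.polyval(f,tm),tm)],mt)[0];pb=onz(c,[(np.polyval(f,bm),bm)],bt)[0]
  e=pm-pb;print("mouth top",pm,"back top",pb,"len",np.linalg.norm(e[:2]),135e-3*np.cos(a),"yaw",np.degrees(np.arctan2(e[1],e[0])))
# tongue centroid per row
pts=[]
for r in range(200,218):
    w=np.clip(g[r,204:213]-104,0,None)
    if w.sum()>15: pts.append((204+(w*np.arange(9)).sum()/w.sum(),r))
print(np.array(pts)[[0,-1]]);pp=np.array(pts)
f=np.polyfit(pp[:,1],pp[:,0],1);print("tongue",f)
# tongue at dist s past mouth: z
for r,s in((202,.058),(217,.005)):
    z=.14+(.07+s)*np.sin(a)-.013*np.cos(a); print("tongue pt",onz(c,[(np.polyval(f,r),r)],z)[0])
E
```

```text
T [207.         220.44933031] B [206.5        266.52664352]
L [4.00923918e-03 1.99594400e+02] R [-1.02776859e-02  2.15726321e+02]
mouth top [0.48466495 0.05635628 0.1767232 ] back top [0.35177097 0.06211587 0.13725302] len 0.13301872749211482 0.1291011420550098 yaw -2.4816330428123816
mouth top [0.48400825 0.0187007  0.1767232 ] back top [0.35117776 0.0257424  0.13725302] len 0.13301701454804357 0.1291011420550098 yaw -3.0345607865285302
[[207.26190476 201.        ]
 [207.7037037  217.        ]]
tongue [-1.20837740e-02  2.10242365e+02]
tongue pt [0.53951958 0.03656317 0.16499162]
tongue pt [0.49682379 0.03933742 0.14949592]
```

```bash
python3 - <<'E'
from h import *
import pickle
from scipy.spatial.transform import Rotation as R
d=pickle.load(open("s0.pkl","rb"));c=d["top"];s=d["scene"]
M=R.from_quat([-0.70262186,-0.08002027,0.70266631,-0.07860881]).as_matrix();print(M.round(3),"jaw yaw",np.degrees(np.arctan2(M[1,1],M[0,1])))
# cheek tops in top view and the pivot pins
print(onz(c,[(199,246),(214.5,246)],.15))
# model check points in scene: yaw -3
for px in (.418,.421,.424):
  P=np.array([px,.0428,.14]);y=np.radians(-3);a=np.radians(17)
  X=np.array([np.cos(y)*np.cos(a),np.sin(y)*np.cos(a),np.sin(a)]);Y=np.array([-np.sin(y),np.cos(y),0]);Z=np.cross(X,Y)
  pts=[P+.07*X+sy*.017*Y+.017*Z for sy in(1,-1)]+[P-.065*X+sy*.017*Y+.017*Z for sy in(1,-1)]+[P+.13*X-.006*Z, P+.065*0*X]
  pts+= [np.r_[P[:2],.01]+.055*np.r_[X[:2]/np.hypot(*X[:2]),0]*i+.04*Y*j for i in(1,-1) for j in (1,-1)]
  print(px,"scene(zoom)",((proj(s,pts)-[350,195])*4).round(0).tolist());print("   top(zoom)",((proj(c,pts)-[120,180])*3.6).round(0).tolist())
# rest in scene
y=np.radians(15.3)
q=[np.array([.4964,-.2202,.012])+i*.08*np.array([np.cos(y),np.sin(y),0])+j*.065*np.array([-np.sin(y),np.cos(y),0]) for i,j in((1,1),(1,-1),(-1,-1),(-1,1))]
img=s["img"][:,:,::-1].copy();img=cv2.resize(img[210:270,250:340],None,fx=8,fy=8)
cv2.polylines(img,[((proj(s,q)-[250,210]+.5)*8).astype(int)],True,(0,0,255),1)
for i in (-.018,.018):
  u=[np.array([.4964,-.2202,.032])+i*np.array([np.cos(y),np.sin(y),0])+j*.045*np.array([-np.sin(y),np.cos(y),0]) for j in (-1,1)]
  cv2.polylines(img,[((proj(s,u)-[250,210]+.5)*8).astype(int)],True,(0,255,0),1)
cv2.imwrite("pics/restchk.png",img)
E
```

```text
[[-0.     0.223 -0.975]
 [ 0.002 -0.975 -0.223]
 [-1.    -0.002 -0.   ]] jaw yaw -77.11940639651196
[[0.41180944 0.06489824 0.15      ]
 [0.41104391 0.01935893 0.15      ]]
0.418 scene(zoom) [[181.0, 98.0], [130.0, 76.0], [282.0, 72.0], [234.0, 53.0], [92.0, 137.0], [203.0, 100.0], [183.0, 338.0], [74.0, 283.0], [273.0, 260.0], [167.0, 211.0]]
   top(zoom) [[290.0, 150.0], [332.0, 152.0], [289.0, 311.0], [330.0, 313.0], [315.0, 73.0], [313.0, 230.0], [292.0, 172.0], [381.0, 175.0], [286.0, 296.0], [375.0, 299.0]]
0.421 scene(zoom) [[178.0, 100.0], [127.0, 78.0], [280.0, 74.0], [232.0, 55.0], [89.0, 139.0], [200.0, 102.0], [181.0, 341.0], [72.0, 285.0], [271.0, 262.0], [165.0, 213.0]]
   top(zoom) [[290.0, 147.0], [332.0, 148.0], [289.0, 308.0], [330.0, 309.0], [315.0, 69.0], [313.0, 226.0], [292.0, 169.0], [381.0, 172.0], [286.0, 292.0], [375.0, 296.0]]
0.424 scene(zoom) [[176.0, 102.0], [125.0, 80.0], [278.0, 76.0], [230.0, 57.0], [86.0, 142.0], [198.0, 104.0], [179.0, 343.0], [69.0, 287.0], [269.0, 264.0], [163.0, 215.0]]
   top(zoom) [[289.0, 143.0], [332.0, 144.0], [289.0, 304.0], [330.0, 306.0], [315.0, 65.0], [313.0, 223.0], [292.0, 165.0], [381.0, 169.0], [285.0, 289.0], [375.0, 292.0]]
```

View pics/restchk.png

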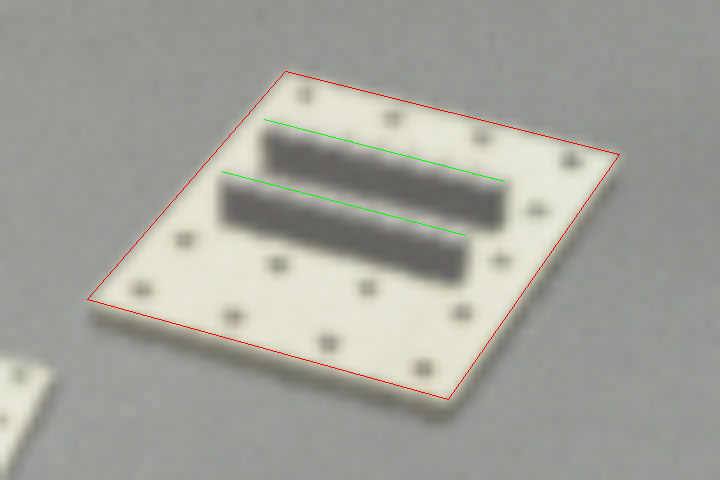

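The model overlay shows the rest plate at (90–620, 70–400) in the crop, with both parallels lined up in the second view. Next I move above the tube's mouth end with the gripper shut.

arm_command([
  [[2,4,3.5],-2],
  [[4,8,3.5],-4],
  [[6,12,3.5],-6],
  [[8,16.5,3.5],-8],
  [[10,21,3.5],-10],
  [[12,25,3.5],-12],
  [[14,29,3.5],-14],
  [[16,33,3.5],-15.9],
], grip=-1, squeeze=20)

```text
time_s: 0.9
ee_pos: [0.3051, -0.3017, 0.2492]
eef_rot: [-0.707, 0.019, 0.707, 0.019]
wrist_force: [0.3, -0.4, -0.2]
finger_gap: 0.0364
```

arm_command([
  [[2,4.2,0],0],
  [[4,8.4,0],0],
  [[6,12.6,0],0],
  [[8,16.8,0],0],
  [[10,21,0],0],
  [[12.5,26,0],0],
  [[15,31,0],0],
  [[16.7,34.5,0],0],
])

```text
time_s: 1.7
ee_pos: [0.4718, 0.0429, 0.2494]
eef_rot: [0.707, -0.019, -0.707, -0.018]
wrist_force: [0.6, -0.4, 0.0]
finger_gap: 0.0005
```

arm_command([
  [[0,0,-2],0],
  [[0,0,-4],0],
  [[0,0,-5.5],0],
  [[0,0,-5.5],0],
  [[0,0,-5.5],0],
])

```text
time_s: 2.2
ee_pos: [0.4714, 0.0404, 0.1946]
eef_rot: [-0.707, 0.019, 0.707, 0.019]
wrist_force: [0.3, 0.3, 0.7]
finger_gap: 0.0004
```

arm_command([
  [[0,0,-1],0],
  [[0,0,-2],0],
  [[0,0,-2.8],0],
  [[0,0,-3.5],0],
  [[0,0,-4.2],0],
  [[0,0,-4.8],0],
  [[0,0,-5.2],0],
  [[0,0,-5.2],0],
])

```text
time_s: 3.0
ee_pos: [0.4715, 0.0407, 0.1422]
eef_rot: [-0.707, 0.019, 0.707, 0.019]
wrist_force: [1.7, -0.2, 3.0]
finger_gap: 0.0007
```

arm_command([
  [[0,0,-0.2],0],
  [[0,0,-0.4],0],
  [[0,0,-0.4],0],
])

```text
time_s: 3.3
ee_pos: [0.4717, 0.0407, 0.1393]
eef_rot: [0.707, -0.019, -0.707, -0.019]
wrist_force: [1.0, 0.9, 6.2]
finger_gap: 0.0004
```

arm_command([
  [[0,0,-0.2],0],
  [[0,0,-0.2],0],
])

```text
time_s: 3.5
ee_pos: [0.4729, 0.0406, 0.1386]
eef_rot: [0.708, -0.019, -0.706, -0.019]
wrist_force: [1.9, -0.8, 8.6]
finger_gap: 0.0005
```

arm_command([
  [[0,0,3],0],
  [[0,0,7],0],
  [[-3,-3,9],0],
  [[-6,-7,9],0],
  [[-8,-11,9],0],
  [[-8,-15,9],0],
  [[-8,-17,9],0],
  [[-8,-17,9],0],
], grip=0.2)

```text
time_s: 4.3
ee_pos: [0.39, -0.1306, 0.2251]
eef_rot: [-0.705, 0.02, 0.708, 0.021]
wrist_force: [-0.1, 0.9, -0.2]
finger_gap: 0.0555
```

```bash
python3 - <<'E'
from rig import *
import cv2,pickle
d={}
for n in("scene","top"):
    d[n]=snapshot(n)
pickle.dump(d,open("s1.pkl","wb"))
t=d["top"]["img"][180:290,120:340,::-1]; cv2.imwrite("pics/t1z.png",cv2.resize(t,None,fx=3.6,fy=3.6,interpolation=cv2.INTER_CUBIC))
t=d["scene"]["img"][195:335,350:500,::-1]; cv2.imwrite("pics/s1z.png",cv2.resize(t,None,fx=4,fy=4,interpolation=cv2.INTER_CUBIC))
E
```

```text
(no output)
```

View pics/t1z.png

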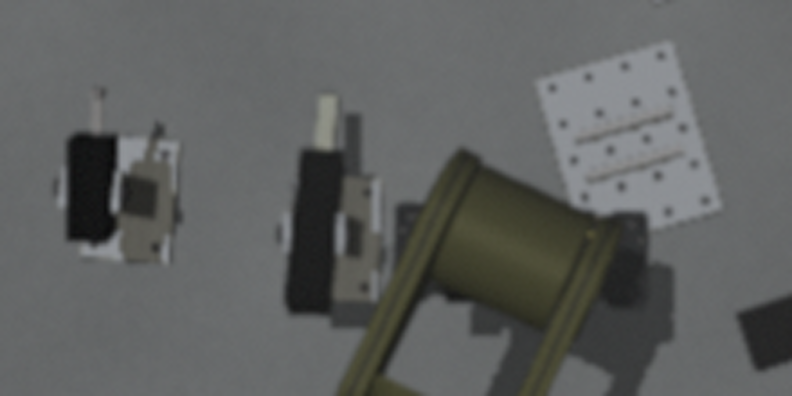

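View pics/s1z.png

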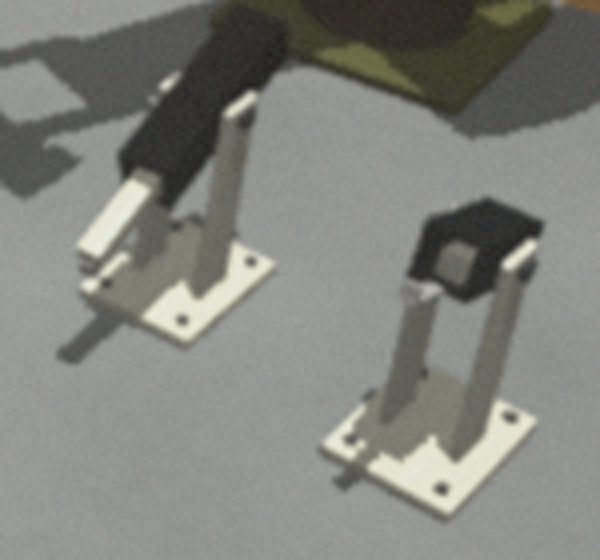

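Tipped and slid: in the top crop the bar shows at (327, 95–150), and in the scene crop at (80–150, 180–260). Now I measure the bar.

```bash
python3 - <<'E'
from h import *
import pickle
d=pickle.load(open("s1.pkl","rb"));c=d["top"];s=d["scene"];g=cv2.cvtColor(c["img"],cv2.COLOR_RGB2GRAY).astype(float)
print(g[203:225:1,203:218].astype(int))
pts=[]
for r in range(208,221):
    w=np.clip(g[r,203:216]-112,0,None);pts.append((203+(w*np.arange(13)).sum()/w.sum(),r))
p=np.array(pts);f=np.polyfit(p[:,1],p[:,0],1)
# pixel centre convention: integers
for r,z in((206.0,.0920),(221.5,.1154)):
    print(r,np.polyval(f,r),onz(c,[(np.polyval(f,r),r)],z))
b=np.array([[78,250],[98,262],[160,180],[130,175]])
gs=cv2.cvtColor(s["img"],cv2.COLOR_RGB2GRAY)[235:268,366:394];print(gs[:, ::1])
E
```

```text
[[105 106 104 104 103 104 105 104 103 105 106 107 107 107 107]
 [105 104 104 105 103 104 102 102 101 103 104 105 107 107 107]
 [104 105 104 105 103 102 101 100 100  99 102 105 106 107 108]
 [104 105 104 103 105 111 116 118 119 116 109 102 105 108 108]
 [105 105 104 104 107 118 133 138 139 134 117  98 105 108 107]
 [104 104 104 103 107 122 139 142 144 138 116  95 103 108 107]
 [105 104 104 103 107 123 139 144 142 137 114  94 104 108 109]
 [103 104 104 103 106 122 139 142 142 137 115  94 100 104 104]
 [105 103 104 102 105 122 139 142 142 136 115  93  93  88  86]
 [105 104 104 103 106 122 138 142 141 133 109  93  87  71  64]
 [106 105 105 105 110 126 140 142 139 128 106  94  85  65  59]
 [106 106 105 107 114 131 141 143 139 124 103  96  87  67  60]
 [106 105 105 106 118 133 140 141 138 118  97  96  87  67  60]
 [106 105 105 107 120 135 142 141 137 115  93  96  88  66  60]
 [106 105 104 108 123 137 141 141 137 114  92  98  88  67  60]
 [107 106 105 109 124 139 142 141 137 113  92 100  87  66  59]
 [106 104 103 106 121 136 141 142 138 114  94 100  90  68  60]
 [100  94  92  93 107 123 129
[... 3572 characters left out ...]
156 157 155 138 104  92  99  92 113 167 210 218 184 150 128 129 118 115
  111 107 117 123 127 127 125 131 130 126]
 [156 158 157 150 129 112 104 110 145 192 207 183 147 129 125 129 129 125
  123 118 123 123 126 126 129 125 125 123]
 [155 159 154 152 150 155 164 164 171 159 140 127 123 127 127 125 131 124
  122 125 124 127 129 126 124 128 124 125]
 [155 155 158 155 175 209 219 217 185 120  82  88 115 129 130 127 127 124
  126 125 125 122 127 126 128 126 126 127]
 [157 154 153 158 188 221 231 222 173 111  81  94 119 125 127 128 126 123
  126 126 128 127 127 127 123 127 144 161]
 [157 153 152 144 153 184 203 180 147 119 118 118 123 125 128 127 125 128
  125 127 127 129 123 123 129 159 195 217]]
```

```bash
python3 - <<'E'
from h import *
import pickle
d=pickle.load(open("s1.pkl","rb"));c=d["top"];s=d["scene"]
print(tri(s,(371.7,257.2),c,(210.6,206.1)))
print(proj(s,[tri(s,(371.7,257.2),c,(210.6,206.1))]))
# front top corners left/right in scene at z=.092
print(onz(s,[(368.8,255.5),(374.8,258.3)],.092))
P0=np.array([.416,.0432,.14]);
for px in(.416,.419):
  y=np.radians(-3);a=np.radians(-23);P=np.array([px,.0432,.14])
  X=np.array([np.cos(y)*np.cos(a),np.sin(y)*np.cos(a),np.sin(a)]);Y=np.array([-np.sin(y),np.cos(y),0]);Z=np.cross(X,Y)
  q=[P+.13*X+.003*Z+k*.008*Y for k in(1,-1)]+[P+.112*X-.005*Z]
  print(proj(s,q),proj(c,q),q[2])
E
```

```text
[0.53561721 0.03798355 0.09149572]
[[371.71997104 257.20143431]]
[[0.53491444 0.02964435 0.092     ]
 [0.53528915 0.04594636 0.092     ]]
[[373.99102983 258.48241076]
 [368.21804636 255.6440197 ]
 [375.80433725 253.55950881]] [[208.35506282 205.63875455]
 [213.54939169 205.81761649]
 [210.65220661 212.11541189]] [0.51700428 0.03790659 0.09163559]
[[373.32176601 259.07188914]
 [367.54400269 256.22362342]
 [375.1485153  254.13129492]] [[208.35244284 204.66865352]
 [213.54566422 204.84732594]
 [210.64888005 211.14274723]] [0.52000428 0.03790659 0.09163559]
```

arm_command([
  [[4,4,0],0],
  [[8,8,0],0],
  [[11,12,0],0],
  [[12.4,15.5,0],0],
  [[12.4,16.7,0],0],
  [[12.4,16.7,-3],0],
  [[12.4,16.7,-6],0],
  [[12.4,16.7,-8],0],
])

```text
time_s: 5.2
ee_pos: [0.5133, 0.039, 0.1438]
eef_rot: [-0.705, 0.018, 0.708, 0.018]
wrist_force: [0.5, -0.0, -0.4]
finger_gap: 0.0571
```

arm_command([
  [[0,0,-1.5],0],
  [[0,0,-3],0],
  [[0,0,-4.5],0],
  [[0,0,-6],0],
  [[0,0,-7],0],
  [[0,0,-7.4],0],
  [[0,0,-7.4],0],
  [[0,0,-7.4],0],
])

```text
time_s: 6.0
ee_pos: [0.5161, 0.0377, 0.0733]
eef_rot: [0.707, -0.019, -0.706, -0.019]
wrist_force: [0.0, 0.5, 1.0]
finger_gap: 0.0572
```

```bash
cat > look.py <<'E'
import sys
from rig import *
import cv2,pickle
n=sys.argv[1];d={k:snapshot(k) for k in("scene","top")}
pickle.dump(d,open(n+".pkl","wb"))
b=[int(v) for v in sys.argv[2].split(",")] if len(sys.argv)>2 else [180,290,160,260]
e=[int(v) for v in sys.argv[3].split(",")] if len(sys.argv)>3 else [170,310,340,480]
ims=[cv2.resize(d[k]["img"][q[0]:q[1],q[2]:q[3],::-1],(400,int(400*(q[1]-q[0])/(q[3]-q[2]))),interpolation=cv2.INTER_CUBIC) for k,q in(("top",b),("scene",e))]
h=max(i.shape[0] for i in ims)
ims=[cv2.copyMakeBorder(i,0,h-i.shape[0],0,0,cv2.BORDER_CONSTANT) for i in ims]
cv2.imwrite(f"pics/{n}.png",cv2.hconcat(ims))
s=read_state();print(s["time_s"],s["ee_pos"],s["wrist_force"],s["torque"],s["finger_gap"])
E
python3 look.py g1
```

```text
6.1 [0.51627644 0.03765827 0.0735488 ] [-0.26855678 -0.4781253  -0.58505688] [-0.01607714  0.05684911 -0.02181322] 0.05720844040540994
```

View pics/g1.png

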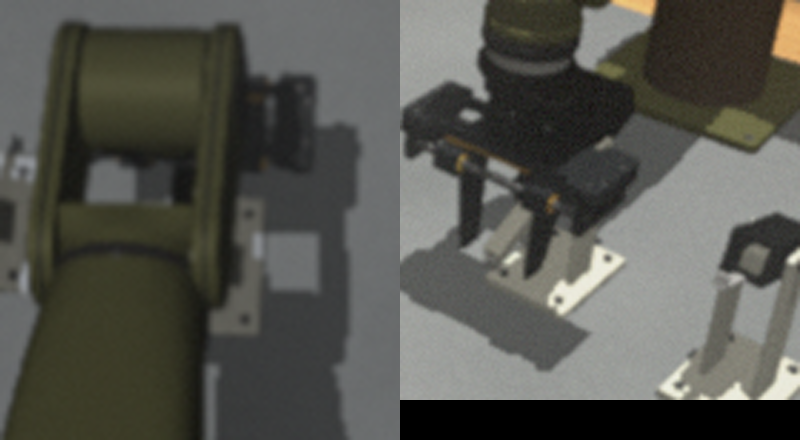

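The fingers at (470,215) and (537,240) straddle the bar's exposed end at (500,240). Closing now.

arm_command([
  [[0,0,0],0],
  [[0,0,0],0],
  [[0,0,0],0],
  [[0,0,0],0],
  [[0,0,0],0],
], grip=-1, squeeze=12)

```text
time_s: 6.6
ee_pos: [0.5155, 0.0377, 0.0726]
eef_rot: [-0.707, 0.019, 0.707, 0.019]
wrist_force: [-0.4, -0.9, -0.4]
finger_gap: 0.0224
```

arm_command([
  [[0,0,0],0],
  [[0,0,0],0],
  [[0,0,0],0],
])

```text
time_s: 6.9
ee_pos: [0.5155, 0.0378, 0.0726]
eef_rot: [-0.707, 0.019, 0.707, 0.019]
wrist_force: [-0.5, 0.1, 0.5]
finger_gap: 0.0161
```

arm_command([
  [[0.1,0,0.2],0],
  [[0.2,0,0.4],0],
  [[0.3,0,0.6],0],
  [[0.4,0,0.9],0],
  [[0.5,0,1.2],0],
  [[0.5,0,1.2],0],
], squeeze=3)

```text
time_s: 7.5
ee_pos: [0.5213, 0.0377, 0.0855]
eef_rot: [0.707, -0.019, -0.706, -0.019]
wrist_force: [-0.0, 0.4, -0.5]
finger_gap: 0.0159
```

```bash
python3 look.py g2 180,290,160,260 190,290,360,460
```

```text
7.6 [0.52077585 0.0376967  0.08490364] [-0.05361882  0.84900594 -1.14800302] [-0.0512536  -0.01821202  0.05051228] 0.01573550295809959
```

View pics/g2.png

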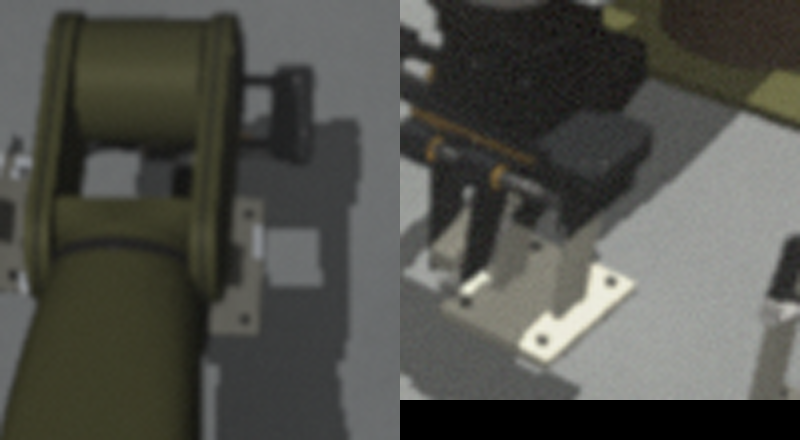

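The view is mostly blocked: the bar's end face shows between the fingers at (450,225). Forces are small, so I continue the arc to bring the bar level with the tube following.

arm_command([
  [[0.1,0,0.4],0],
  [[0.2,0,0.8],0],
  [[0.25,0,1.2],0],
  [[0.3,0,1.6],0],
  [[0.35,0,2],0],
  [[0.35,0,2],0],
])

```text
time_s: 8.2
ee_pos: [0.5245, 0.0377, 0.1055]
eef_rot: [0.707, -0.019, -0.707, -0.019]
wrist_force: [0.1, 0.2, -0.9]
finger_gap: 0.016
```

arm_command([
  [[0,0,0.4],0],
  [[0.05,0,0.7],0],
  [[0.05,0,1.0],0],
  [[0.05,0,1.0],0],
])

```text
time_s: 8.6
ee_pos: [0.5247, 0.0378, 0.1152]
eef_rot: [0.707, -0.019, -0.707, -0.019]
wrist_force: [-0.5, -0.0, -1.1]
finger_gap: 0.0159
```

```bash
python3 look.py g3 180,290,160,260 190,290,360,460
```

```text
8.7 [0.52474365 0.03773176 0.11505306] [-0.44798542 -0.54556801 -1.40867003] [-0.03556597  0.02708838  0.02594523] 0.015872643841041766
```

View pics/g3.png

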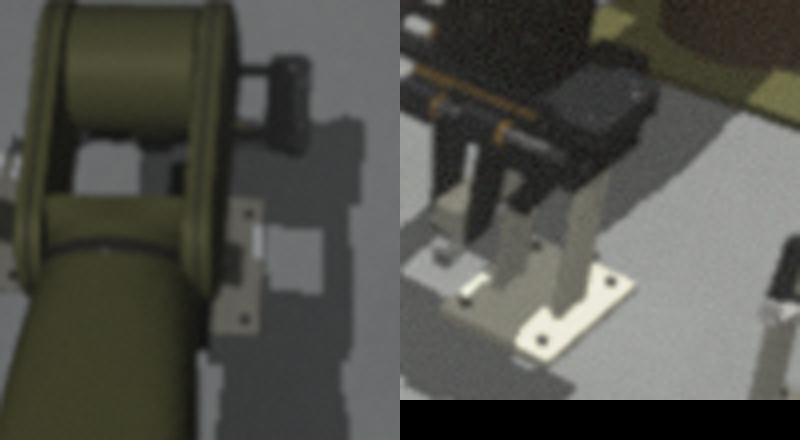

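```bash
python3 - <<'E'
from h import *
import pickle
d=pickle.load(open("g3.pkl","rb"));s=d["scene"]
im=s["img"][215:275,355:405,::-1];im=np.clip(im.astype(float)*1.6,0,255).astype(np.uint8)
cv2.imwrite("pics/g3z.png",cv2.resize(im,None,fx=10,fy=10,interpolation=cv2.INTER_CUBIC))
C=np.array([.525,.038,.134]);y=np.radians(-3)
for a in(0,-8,-16,-23):
  a=np.radians(a);X=np.array([np.cos(y)*np.cos(a),np.sin(y)*np.cos(a),np.sin(a)]);Y=np.array([-np.sin(y),np.cos(y),0]);Z=np.cross(X,Y)
  print(((proj(s,[C+.018*X+i*.008*Y+j*.008*Z for i,j in((1,1),(-1,1),(-1,-1),(1,-1))])-[355,215])*10).round().tolist())
P=np.array([.415,.0432,.14])
for a in(-23,-15,-9,-4):
  a=np.radians(a);X=np.array([np.cos(y)*np.cos(a),np.sin(y)*np.cos(a),np.sin(a)]);Z=np.cross(X,Y)
  print("lip",((proj(s,[P+.13*X-.006*Z+k*.005*Y for k in(1,-1)])-[355,215])*10).round().tolist())
E
```

```text
[[200.0, 269.0], [141.0, 241.0], [134.0, 299.0], [193.0, 327.0]]
[[197.0, 280.0], [138.0, 252.0], [136.0, 305.0], [195.0, 333.0]]
[[194.0, 291.0], [135.0, 263.0], [139.0, 310.0], [198.0, 338.0]]
[[193.0, 300.0], [133.0, 272.0], [142.0, 313.0], [201.0, 341.0]]
lip [[186.0, 450.0], [150.0, 432.0]]
lip [[178.0, 403.0], [141.0, 386.0]]
lip [[175.0, 363.0], [139.0, 345.0]]
lip [[176.0, 326.0], [139.0, 309.0]]
```

View pics/g3z.png

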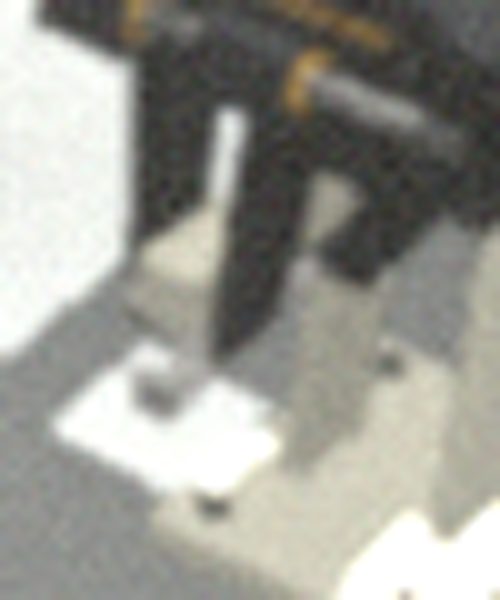

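The bar's end face is at crop (138,250)–(210,355) and the lip at (155,385). So the tube is at about −14° and the bar at about −4°, clear of the lip. I'll lift slightly more, then firm up and draw out.

arm_command([
  [[0,0,0.3],0],
  [[0,0,0.6],0],
  [[0,0,0.6],0],
  [[0,0,0.6],0],
])

```text
time_s: 9.1
ee_pos: [0.5247, 0.0377, 0.121]
eef_rot: [0.707, -0.019, -0.707, -0.019]
wrist_force: [0.2, 0.4, 0.4]
finger_gap: 0.0159
```

arm_command([
  [[0,0,0],0],
  [[0,0,0],0],
  [[0,0,0],0],
  [[0.5,0,-0.1],0],
  [[1.5,-0.1,-0.1],0],
  [[2.5,-0.1,-0.1],0],
  [[3.5,-0.2,-0.1],0],
  [[3.5,-0.2,-0.1],0],
], squeeze=40)

```text
time_s: 9.9
ee_pos: [0.561, 0.0355, 0.1196]
eef_rot: [0.707, -0.019, -0.707, -0.019]
wrist_force: [0.1, -0.0, -1.4]
finger_gap: 0.0158
```

```bash
python3 look.py g4 180,290,160,260 190,290,350,450
```

```text
10.0 [0.55971065 0.035662   0.11931543] [ 0.53319866  0.78592088 -0.86491827] [ 0.01946079 -0.02159358 -0.00875748] 0.01567568717378859
```

View pics/g4.png

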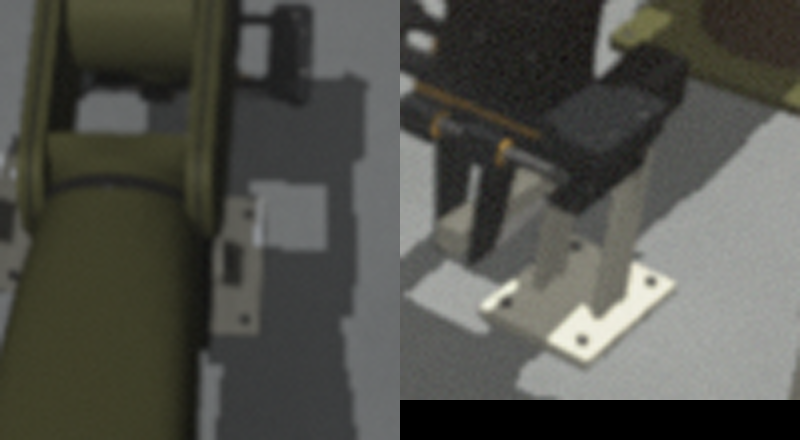

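The bar is moving out; it's visible behind the finger at (520,200). I keep drawing.

arm_command([
  [[1.5,-0.1,0],0],
  [[3,-0.2,0],0],
  [[4.5,-0.2,0],0],
  [[6,-0.3,0],0],
  [[7.5,-0.4,0],0],
  [[9,-0.5,0],0],
  [[10.5,-0.5,0],0],
  [[11.5,-0.6,0],0],
])

```text
time_s: 10.8
ee_pos: [0.675, 0.0298, 0.1195]
eef_rot: [-0.707, 0.019, 0.707, 0.019]
wrist_force: [0.8, -0.8, -0.0]
finger_gap: 0.0159
```

arm_command([
  [[0,0,1],0],
  [[0,0,3],0],
  [[0,-3,4],0],
  [[0,-7,4],0],
  [[-1,-11,4],5],
  [[-2,-15,4],10],
  [[-3,-17,4],15],
  [[-3,-18,4],18],
])

```text
time_s: 11.6
ee_pos: [0.6429, -0.1524, 0.1605]
eef_rot: [-0.701, -0.092, 0.701, -0.092]
wrist_force: [0.2, 1.5, -0.2]
finger_gap: 0.0161
```

```bash
python3 look.py g5 120,280,180,350 130,280,240,430
```

```text
11.7 [ 0.64382877 -0.1516995   0.16053706] [ 0.60712122  0.45157699 -0.90647806] [ 0.01418096 -0.08749572  0.01369727] 0.01542649005928238
```

View pics/g5.png

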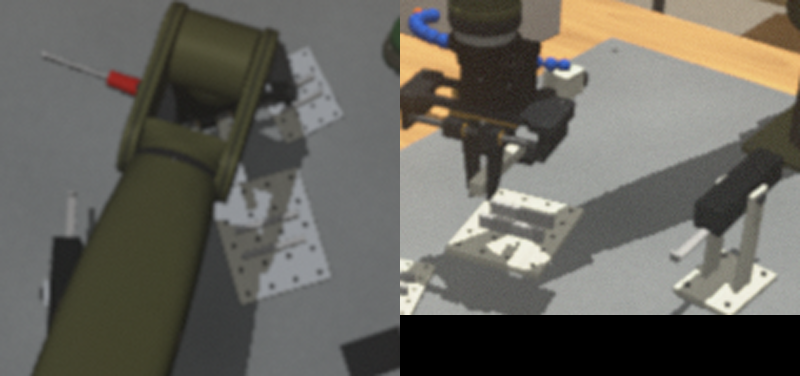

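The bar is out and held, at about (490,170) in the scene crop; the empty tube is at (740,200). Next I measure its tilt in the grip.

```bash
python3 - <<'E'
from h import *
import pickle
d=pickle.load(open("g5.pkl","rb"));s=d["scene"]
im=s["img"][185:230,265:315,::-1];im=np.clip(im.astype(float)*1.5,0,255).astype(np.uint8)
cv2.imwrite("pics/g5z.png",cv2.resize(im,None,fx=13,fy=13,interpolation=cv2.INTER_CUBIC))
C=np.array([.6438,-.1517,.1795]);y=np.radians(15.1)
for a in(4,0,-4,-8):
  b=np.radians(a);X=np.array([np.cos(y)*np.cos(b),np.sin(y)*np.cos(b),np.sin(b)]);Y=np.array([-np.sin(y),np.cos(y),0]);Z=np.cross(X,Y)
  f=lambda e:((proj(s,[C+e*X+i*.008*Y+j*.008*Z for i,j in((1,1),(-1,1),(-1,-1),(1,-1))])-[265,185])*13).round().tolist()
  print(a,"front",f(.018),"back",f(-.102))
E
```

```text
4 front [[190.0, 406.0], [107.0, 385.0], [104.0, 466.0], [186.0, 487.0]] back [[459.0, 145.0], [381.0, 127.0], [377.0, 203.0], [454.0, 221.0]]
0 front [[188.0, 414.0], [105.0, 393.0], [105.0, 471.0], [188.0, 492.0]] back [[459.0, 113.0], [381.0, 95.0], [379.0, 169.0], [457.0, 187.0]]
-4 front [[187.0, 422.0], [104.0, 401.0], [106.0, 475.0], [189.0, 497.0]] back [[459.0, 81.0], [380.0, 64.0], [381.0, 135.0], [458.0, 153.0]]
-8 front [[186.0, 429.0], [103.0, 408.0], [108.0, 479.0], [191.0, 500.0]] back [[457.0, 51.0], [378.0, 34.0], [381.0, 103.0], [459.0, 121.0]]
```

View pics/g5z.png

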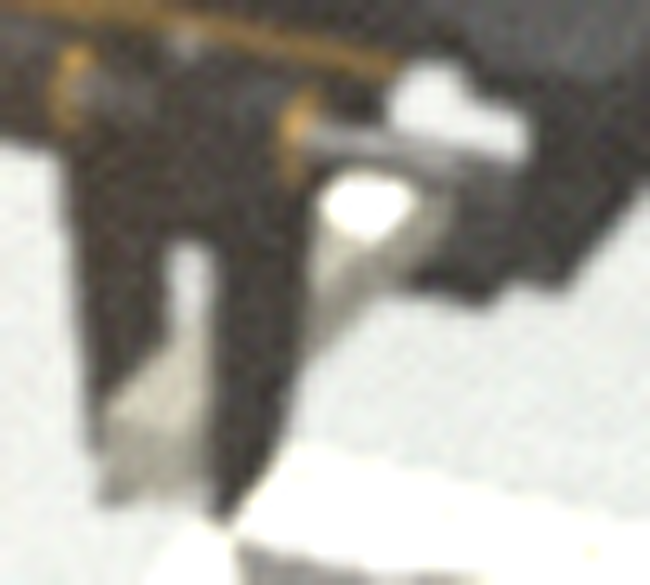

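The fingers hide too much for a tilt reading, so I turn the bar broadside to the scene camera to see its pitch.

arm_command([
  [[0,0,1],-8],
  [[0,0,2],-16],
  [[0,0,2],-24],
  [[0,0,2],-32],
  [[0,0,2],-40],
  [[0,0,2],-48],
  [[0,0,2],-50],
  [[0,0,2],-50],
])

```text
time_s: 12.5
ee_pos: [0.6445, -0.1492, 0.1801]
eef_rot: [0.674, -0.213, -0.674, -0.213]
wrist_force: [-0.5, -0.7, -1.1]
finger_gap: 0.0155
```

```bash
python3 look.py g6 120,280,180,350 170,230,245,325
```

```text
12.6 [ 0.64451075 -0.14950426  0.17996502] [-0.08918561 -0.4375317  -0.72891325] [ 0.10026506  0.01035063 -0.02721187] 0.01590616839645341
```

View pics/g6.png

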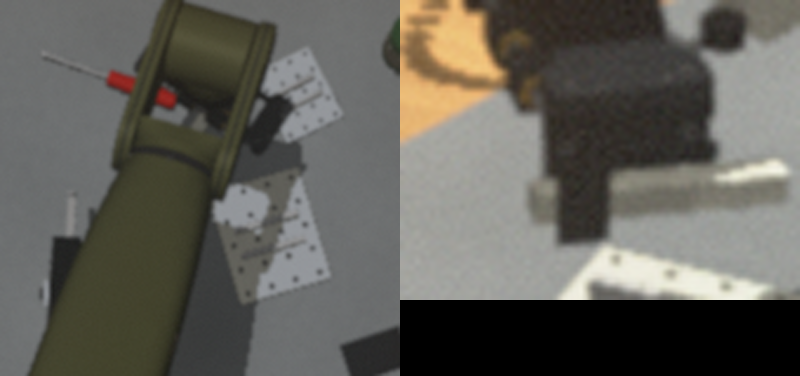

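The bar is seen broadside from (530,200) to (790,185), nearly level. I compute its pitch and how far it sticks out.

```bash
python3 - <<'E'
from h import *
import pickle
d=pickle.load(open("g6.pkl","rb"));s=d["scene"]
im=s["img"][190:222,265:327,::-1];im=np.clip(im.astype(float)*1.2,0,255).astype(np.uint8)
cv2.imwrite("pics/g6z.png",cv2.resize(im,None,fx=12,fy=12,interpolation=cv2.INTER_CUBIC))
from scipy.spatial.transform import Rotation as R
q=np.array([0.674,-0.213,-0.674,-0.213]);M=R.from_quat(q/np.linalg.norm(q)).as_matrix();print("jaw",np.degrees(np.arctan2(M[1,1],M[0,1])))
g=cv2.cvtColor(s["img"],cv2.COLOR_RGB2GRAY).astype(float)
for col in range(288,322,3): print(col,g[194:218,col].astype(int))
for r in (208,210,212): print(r,g[r,266:280].astype(int),g[r-3,314:328].astype(int))
E
```

```text
jaw -125.07554562786885
288 [ 43  50  48  46  43  46  46  49  48  61  93 121 132 133 122 108 107 109
 112 134 149 157 160 159]
291 [ 46  44  43  44  46  53  43  40  45  72 119 133 131 128 116 111 109 104
 114 128 151 156 159 157]
294 [ 43  47  47  45  53  43  44  44  45  79 118 132 133 120 112 108 106 107
 119 147 155 156 155 155]
297 [ 45  46  45  42  43  48  43  41  54  86 120 131 129 117 106 109 106 109
 125 147 155 156 158 157]
300 [ 41  46  52  44  47  47  49  45  64 106 128 133 135 121 106 109 105 108
 127 149 159 157 159 158]
303 [ 50  58  51  57  49  47  48  43  69 116 132 133 125 112 109 113 113 121
 136 148 155 159 157 159]
306 [ 85  82  82  77  58  48  44  47  78 117 134 139 127 117 116 120 121 132
 147 156 157 155 159 155]
309 [161 162 160 158 148 143 143 145 146 132 159 205 163 127 115 124 124 135
 154 156 156 156 156 159]
312 [162 163 162 161 160 161 162 153 137 159 218 226 170 127 120 119 123 127
 148 157 156 157 157 158]
315 [162 161 160 161 164 163 160 150 161 217 229 193 140 121 115 119 126 142
 155 159 156 160 153 155]
318 [162 161 160 162 163 158 158 158 202 230 229 174 129 117 118 121 133 149
 157 162 155 154 159 155]
321 [161 163 164 161 160 162 159 157 183 225 226 168 126 120 122 124 136 151
 156 159 157 159 160 159]
208 [156 158 160 158 133 111 123 131 135 129  91  60  46  45] [209 193 186 183 174 167 168 168 158 157 157 156 159 156]
210 [159 158 161 154 131 107 107 115 113 101  81  52  48  53] [117 121 117 117 117 118 115 120 136 151 159 156 155 159]
212 [158 159 157 156 147 118 112 114 111 109  78  51  50  48] [119 119 123 121 121 124 119 124 137 148 157 157 153 158]
```

View pics/g6z.png

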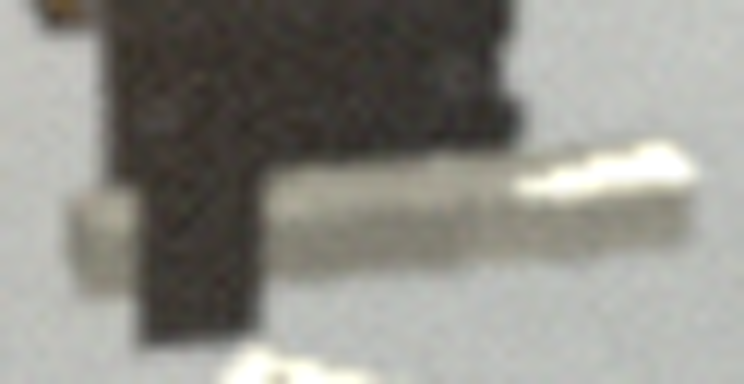

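```bash
python3 - <<'E'
from h import *
import pickle
d=pickle.load(open("g6.pkl","rb"));s=d["scene"];g=cv2.cvtColor(s["img"],cv2.COLOR_RGB2GRAY).astype(float)
b=[]
for col in range(288,322):
    a=g[206:218,col];i=np.where((a[:-1]<133)&(a[1:]>=133))[0][-1];b.append((col,206+i+(133-a[i])/(a[i+1]-a[i])))
b=np.array(b);f=np.polyfit(b[:,0],b[:,1],1);print(f,np.std(b[:,1]-np.polyval(f,b[:,0])))
y=np.radians(-125.08+90);X=np.array([np.cos(y),np.sin(y),0]);Y=np.array([-np.sin(y),np.cos(y),0])
G=np.array([.6445,-.1495,.199])
C,r=ray(s,[(270.6,np.polyval(f,270.6)),(322.3,np.polyval(f,322.3)),(288,np.polyval(f,288))])
P=C+r*(((G+.008*Y-C)@Y)/(r@Y))[:,None]
for p in P: print("along",(p-G)@X,"z rel grasp",p[2]-G[2])
e=P[0]-P[1];print("len",np.linalg.norm(e),"pitch",np.degrees(np.arcsin(e[2]/np.linalg.norm(e))))
E
```

```text
[-1.02547784e-01  2.42808615e+02] 0.2394505141919823
along 0.024507731929312368 z rel grasp -0.009229080601435735
along -0.09879048000471898 z rel grasp -0.01301781634420579
along -0.016227522257618414 z rel grasp -0.010480759169333054
len 0.12335640877010749 pitch 1.76004403814815
```

```bash
python3 - <<'E'
from h import *
import pickle
s=pickle.load(open("g6.pkl","rb"))["scene"]
y=np.radians(-35.08);X=np.array([np.cos(y),np.sin(y),0]);Y=np.array([-np.sin(y),np.cos(y),0])
G=np.array([.6445,-.1495,.199])
for yy in(.012,.02): print(proj(s,[G+a*X+yy*Y+[0,0,-.015] for a in(.01,0,-.01)]),proj(s,[G+yy*Y-[0,0,.019]]))
print("bar ends pred centre -.0393:",proj(s,[G-.0393*X+k*.06*X+j*.008*Y-[0,0,.011] for k,j in((1,-1),(1,1),(-1,1))]))
E
```

```text
[[277.26308264 217.32611487]
 [281.53875472 216.76559188]
 [285.7962763  216.20744592]] [[281.52053034 218.26658093]]
[[278.15438064 219.14274518]
 [282.45415763 218.57492413]
 [286.73556981 218.00952484]] [[282.43408604 220.081594  ]]
bar ends pred centre -.0393: [[270.54754933 211.96595918]
 [272.23987738 215.51629941]
 [322.55532553 208.98172151]]
```

arm_command([
  [[-1,-0.5,0],8],
  [[-3,-1.5,0],16],
  [[-5,-2.5,0],24],
  [[-7,-3.5,0],32],
  [[-9,-4.5,0],40],
  [[-10.5,-5.5,0],47],
  [[-11.1,-6,0],50.5],
  [[-11.1,-6,0],50.5],
])

```text
time_s: 13.4
ee_pos: [0.5329, -0.2105, 0.1799]
eef_rot: [0.701, 0.095, -0.701, 0.095]
wrist_force: [0.7, 0.4, -1.4]
finger_gap: 0.0158
```

arm_command([
  [[0,0,-2],0],
  [[0,0,-5],0],
  [[0,0,-8],0],
  [[0,0,-10],0],
  [[0,0,-11.5],0],
  [[0,0,-12.5],0],
  [[0,0,-12.5],0],
  [[0,0,-12.5],0],
])

```text
time_s: 14.2
ee_pos: [0.5343, -0.2105, 0.0555]
eef_rot: [0.701, 0.095, -0.7, 0.095]
wrist_force: [-0.3, -0.1, -0.2]
finger_gap: 0.0157
```

```bash
python3 look.py g7 160,270,240,350 200,270,240,340; python3 -c "
from rig import *
from scipy.spatial.transform import Rotation as R
import numpy as np
M=R.from_quat(read_state()['eef_rot']).as_matrix();print(np.degrees(np.arctan2(M[1,1],M[0,1])),M[:,0])"
```

```text
14.3 [ 0.53459444 -0.21076101  0.05613696] [-0.41422443  0.05598469 -1.00313924] [ 0.03687391 -0.0445991  -0.04712193] 0.015617572459433888
-74.5259394920387 [ 0.00230545 -0.00113625 -0.9999967 ]
```

View pics/g7.png

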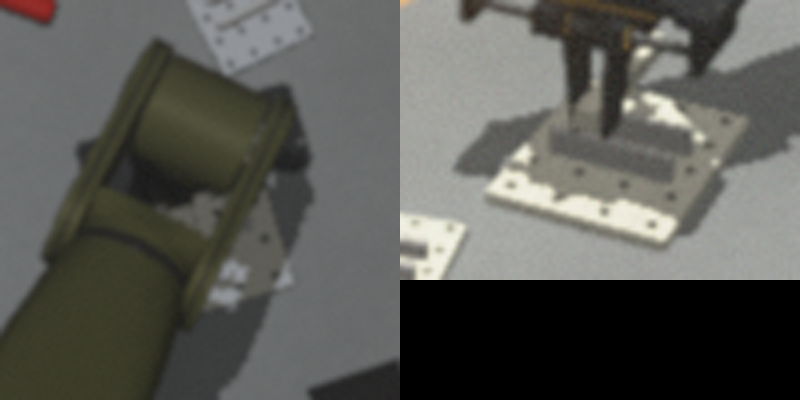

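The bar is over the rest, with the fingers at (590,90) just outboard of the front parallel. I lower gently.

arm_command([
  [[0,0,-0.8],0],
  [[0,0,-1.6],0],
  [[0,0,-2.2],0],
  [[0,0,-2.6],0],
  [[0,0,-2.8],0],
  [[0,0,-2.8],0],
])

```text
time_s: 14.9
ee_pos: [0.5333, -0.2102, 0.0262]
eef_rot: [-0.7, -0.095, 0.701, -0.095]
wrist_force: [0.5, -0.1, -0.5]
finger_gap: 0.0159
```

arm_command([
  [[0,0,-0.1],0],
  [[0,0,-0.2],0],
  [[0,0,-0.2],0],
])

```text
time_s: 15.2
ee_pos: [0.534, -0.2105, 0.0255]
eef_rot: [0.701, 0.095, -0.7, 0.095]
wrist_force: [-1.4, 1.1, 4.2]
finger_gap: 0.0157
```

arm_command([
  [[0,0,0],0],
  [[0,0,-0.1],0],
  [[0,0,-0.1],0],
], squeeze=6)

```text
time_s: 15.5
ee_pos: [0.5338, -0.2104, 0.0237]
eef_rot: [0.701, 0.095, -0.7, 0.095]
wrist_force: [1.1, -0.2, 1.3]
finger_gap: 0.0162
```

arm_command([
  [[0,0,-0.1],0],
  [[0,0,-0.2],0],
  [[0,0,-0.2],0],
])

```text
time_s: 15.8
ee_pos: [0.5341, -0.2104, 0.0221]
eef_rot: [0.701, 0.095, -0.7, 0.095]
wrist_force: [0.8, 2.0, 3.8]
finger_gap: 0.016
```

```bash
python3 look.py g8 160,270,240,350 200,260,250,330
```

```text
15.9 [ 0.53406086 -0.2103472   0.02207587] [1.7841261  0.39313556 3.3065822 ] [ 0.18786325 -0.17847532 -0.05028377] 0.015804851360051223
```

View pics/g8.png

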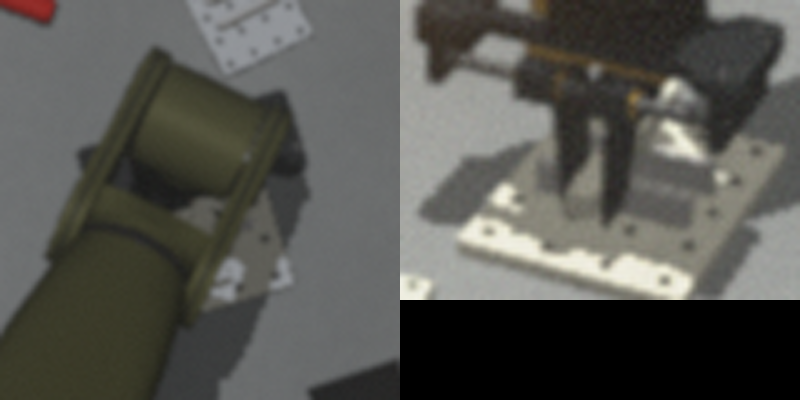

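The bar is seated, with about 3.5 N of upward reaction at the expected height. I release and retreat.

arm_command([
  [[0,0,0],0],
  [[0,0,0],0],
  [[0,0,0],0],
  [[0,0,0],0],
  [[0,0,0],0],
  [[0,0,0],0],
], grip=-0.05)

```text
time_s: 16.5
ee_pos: [0.5335, -0.2103, 0.0215]
eef_rot: [-0.701, -0.095, 0.701, -0.095]
wrist_force: [-0.1, -0.3, -0.6]
finger_gap: 0.045
```

arm_command([
  [[0,0,1],0],
  [[0,0,3],0],
  [[0,0,6],0],
  [[0,0,10],0],
  [[0,-1,14],0],
  [[0,-5,17],0],
  [[0,-10,18],0],
  [[0,-14,18],0],
])

```text
time_s: 17.3
ee_pos: [0.5349, -0.3531, 0.2066]
eef_rot: [0.702, 0.093, -0.699, 0.097]
wrist_force: [0.2, 1.0, -0.8]
finger_gap: 0.0452
```

arm_command([
  [[-3,-4,0],0],
  [[-6,-8,0],0],
  [[-9,-12,0],0],
  [[-12,-16,0],0],
  [[-14,-18,0],0],
  [[-14,-18,0],0],
])

```text
time_s: 17.9
ee_pos: [0.3908, -0.533, 0.2024]
eef_rot: [-0.701, -0.093, 0.701, -0.094]
wrist_force: [0.4, 0.1, 0.2]
finger_gap: 0.0451
```

```bash
python3 look.py g9 160,270,200,340 190,280,230,350
```

```text
18.0 [ 0.39332585 -0.5304733   0.20223999] [-0.78785904 -0.05674537 -0.45495639] [-0.06952988 -0.00064301 -0.03183794] 0.04556133428881435
```

View pics/g9.png

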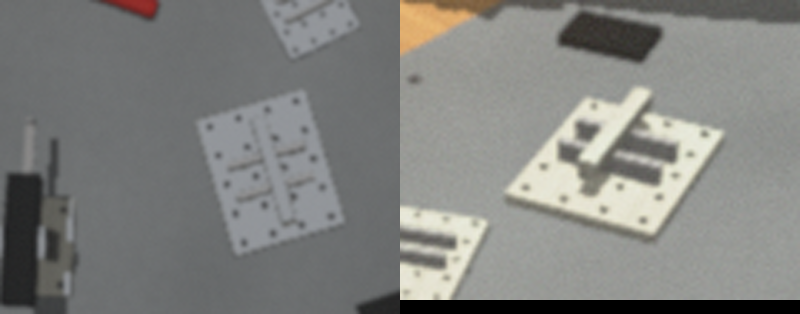

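The bar lies across both parallels: top crop (262,115)–(290,222), with the plate centred at about (270,172). Next I check centring and squareness numerically.

```bash
python3 - <<'E'
from h import *
import pickle
d=pickle.load(open("g9.pkl","rb"))
for n,(r0,r1,c0,c1) in {"top":(185,255,262,330),"scene":(205,270,255,330)}.items():
    im=np.clip(d[n]["img"][r0:r1,c0:c1,::-1].astype(float)*(1.5 if n=="top" else 1),0,255).astype(np.uint8)
    im=cv2.resize(im,None,fx=8,fy=8,interpolation=cv2.INTER_CUBIC)
    y=np.radians(15.5);X=np.array([np.cos(y),np.sin(y),0]);Y=np.array([-np.sin(y),np.cos(y),0]);O=np.array([.4964,-.2202,0])
    def poly(pts,col): cv2.polylines(im,[((proj(d[n],pts)-[c0,r0]+.5)*8).astype(int)],True,col,1)
    poly([O+i*.08*X+j*.065*Y+[0,0,.012] for i,j in((1,1),(1,-1),(-1,-1),(-1,1))],(0,0,255))
    poly([O+i*.06*X+j*.008*Y+[0,0,.048] for i,j in((1,1),(1,-1),(-1,-1),(-1,1))],(0,255,0))
    cv2.imwrite(f"pics/chk_{n}.png",im)
E
```

```text
(no output)
```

View pics/chk_top.png

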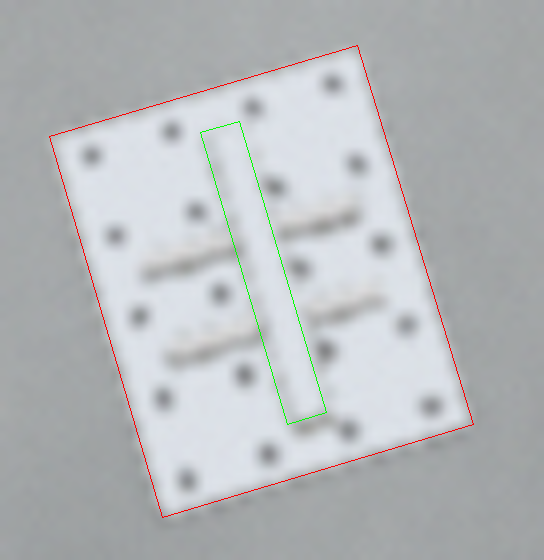

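View pics/chk_scene.png

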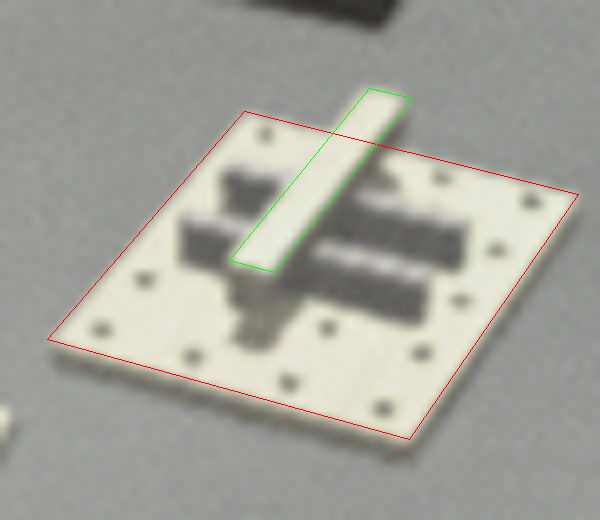

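Both views match the intended outline (green) to within 1–2 mm, and the bar is square to the parallels. Handing in.

```bash
python3 -c "
from rig import *
s=read_state();print(s['time_s'],abs(s['joint_vel']).max());print(hand_in())"
```

```text
18.0 0.032223535672247276
the job is handed in; nothing more can be done
None
```

The bar from the longer tube now lies across both parallels of the larger white rest, and I handed the job in at 18.0 s with the gripper clear.

- **Tipping and drawing out:** I tipped the tube to its stop by pressing near the mouth, with about 9 N at the end. I gripped the bar by its exposed end and lifted it over the lip with a light squeeze. The tube followed upwards, which brought the bar nearly level. I then drew it straight out.
- **Placing:** I checked the bar broadside in the scene camera: about 2° of tilt, with its centre 39 mm behind the grip. Then I lowered it onto the parallels with at most about 4 N of contact and let go.
- **Final checks:** In both camera views the bar matches the intended outline to within about 1–2 mm. It looks level and square to the parallels. The shorter tube was never touched, and in the views I took it looked unchanged.
- **Disagreements:** Broadside, the bar first measured 123 mm instead of 120 mm, because its end face was also in view. In one earlier close-up the bar's outline did not fit the predicted position. The fingers hid most of it there, so I relied on the broadside view instead.
- **Tube left part-way:** The longer tube is no longer at its mouth-down stop, because it swivelled part-way back up with the bar. It was at about 14° mouth-down when I last estimated it, just before a final small lift.

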